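Fit the crimp wheel on the packing-paper machine

TASK

Pick up the toothed crimp wheel by its grip bar and put it over the spindle of the paper-crumpling machine, turned so that its cross-shaped bore meshes with the spindle's splines. Slide it down and press it fully home against the sprung collar, and finish while still holding it pressed home: do not let go, or the collar pushes it up again. Leave the smooth wheel and the other things on the bench where they are.

Things in the scene. Friction and masses are not known exactly. Their poses are not given: they have to be found in the camera images.
- crimp_wheel: the wheel to fit, on the bench on its flat underside: aluminium, 84 over its 20 rim teeth, rim 34 tall, black grip bar on top. In the underside a blind cross-shaped bore 28 deep, its two crossing slots along x and y (along and across the grip bar), 10.4 wide, 35 from end to end. About 0.22 kg. Origin: centre of the underside, z up
- wheel_grip (a point): middle of the crimp wheel's upright grip bar, 52 above its underside; the bar is 50 long (x), 18 thick (y), and reaches from 34 to 70 above the underside
- spindle: fixed upright steel spindle (it does not turn), standing at any angle to the machine. Origin: on its axis, at the top of the dark shoulder disc (68 across, 82 above the bench) on which the wheel sits when home. From there a cross-shaped spline rises 18, arms along x and y, 8 wide, 32 from end to end, top edges stepped in by 1.5. The bore fits at each quarter turn, with 0.07 rad play either way
- spindle_tip (a point): tip of the spindle's round nose, 26 above the shoulder; the nose stands on the splines, 8 tall, 12 across, tapering to 6 at the tip. A wheel not meshed stays up on the splines, its underside 18 above the shoulder
- collar (a joint): brass sprung collar round the spindle foot, 52 across: 0 when up (its top 8 mm above the shoulder), m of downward travel; 0.008 when the wheel sits home on the shoulder. The spring takes about 5 N to start and 12 N when home, more than the wheel's weight
- machine: the paper-crumpling machine, fixed: grey box 220 (x) x 240 (y) with a steel deck 70 above the bench, the spindle in its middle; a grey motor box 119 high along its -y side (nearest face 115 from the spindle axis); a black rubber roller 32 across and 30 above the deck at y = +66. Origin: centre of its underside
- smooth_wheel: the look-alike to leave alone: same size and grip bar as the crimp wheel, but a smooth rim without teeth and no cross bore. Origin: centre of its underside
- label_roll: bystander: flat paper ring 90 across, 30 tall, lying on the bench. Origin: centre of its underside
- parts_tray: bystander: grey open tray 130 x 180 x 45 with three steel bushes in it, beyond the wheels. Origin: centre of its underside
- core_tube: bystander: upright cardboard tube 60 across, 100 tall, beyond the machine. Origin: centre of its underside
- marker: bystander: black marker pen 16 thick, lying on the bench near the robot. Origin: its underside
- small_carton: bystander: closed carton 110 x 140 x 70. Origin: centre of its underside
- screwdriver: bystander: black-handled screwdriver lying near the robot. Origin: its underside
Things that resemble listed ones, but are neither listed nor needed, are in the scene too. What is shaped like the crimp_wheel but blue or green is not meant.

How it is judged:
On the way, in this order (a step that is already met when the one before it is completed fails the run):
1. the crimp wheel is lifted clear of the bench in the fingers (height (world z) of crimp_wheel above 0.03 m and contact force between the fingers and crimp_wheel above 1 N), for 0.2 s.
2. the splines mesh: the wheel is upright on the spindle axis, at a quarter turn to its splines, its underside less than 13 mm above the shoulder (horizontal distance between crimp_wheel and spindle below 0.003 m and angle between crimp_wheel's own z axis and vertical below 0.06 rad and (angle between the x axis of crimp_wheel and the x axis of spindle, either way round below 0.15 rad or angle between the x axis of crimp_wheel and the y axis of spindle, either way round below 0.15 rad) and z of crimp_wheel in the frame of spindle below 0.013 m), for 0.05 s.
At the end, for the whole second after the job is handed in: crimp wheel on the spindle axis within 3 mm, upright (0.06 rad), meshed within 0.15 rad, underside less than 2.5 mm above the shoulder, collar down over 6 mm, wheel pressing down with over 6 N, at rest, fingers still on it with over 2 N (horizontal distance between crimp_wheel and spindle below 0.003 m and angle between crimp_wheel's own z axis and vertical below 0.06 rad and (angle between the x axis of crimp_wheel and the x axis of spindle, either way round below 0.15 rad or angle between the x axis of crimp_wheel and the y axis of spindle, either way round below 0.15 rad) and z of crimp_wheel in the frame of spindle below 0.0025 m and value of joint collar above 0.006 m and contact force between crimp_wheel and spindle above 6 N and contact force between the fingers and crimp_wheel above 2 N and linear speed of crimp_wheel below 0.01 m/s); the arm keeps its last pose, push and grip.
It fails at once if the smooth wheel is moved more than 30 mm (distance of smooth_wheel from where it was at the start of the episode above 0.03 m).
It fails at once if another loose thing on the bench is moved more than 30 mm (distance of any of label_roll, parts_tray, core_tube, marker, small_carton, screwdriver from where it was at the start of the episode above 0.03 m).
It also fails if it takes over 35 s, if anything falls off the work surface, if the arm or the gripper's body presses on something with over 40 N, if the wrist force passes 120 N, or if a joint passes its speed limit or range.

ROBOT

A 7-joint arm with a two-finger parallel gripper is mounted at the origin on the work surface. World frame = base frame: x ahead of the robot, y to its left, z up, the work surface at z = 0. Lengths are in m, angles in rad, forces in N, time in s.
With the tool pointing down it reaches from about 0.4 to 0.85 m from the base axis. Payload 4.5 kg.
Tool frame: the origin (TCP) lies where the fingers leave the gripper's body, on its centre line; the fingertips stand 64 mm ahead of it and the grasp point (between the pads) lies 45 mm ahead of it; z points along the fingers, x is the direction in which the jaws open and shut, and the axes are right-handed (so a half turn about z gives the same grasp; the last joint's range is limited). The gripper opens to 88 mm and grips with 3 to 60 N. Pads are 18 mm wide; open, the fingers measure 123 mm over their backs; the gripper's body (75 mm by 187 mm) begins 45 mm behind the grasp point.
Start: joints at [1.143, 0.689, -0.195, 1.565, 0.157, 0.902, -0.215], TCP at [0.279, -0.56, 0.303] pointing down, gripper open.
Joint ranges: [-3.01, 3.01], [-0.46, 2.08], [-1.47, 1.51], [0.13, 2.56], [-1, 4.14], [0.04, 2.09], [-2.66, 2.66]. Speed limits (rad/s): [2.57, 2.57, 3.14, 3.14, 3.14, 3.14, 3.14].

INTERFACE

Orientations are given as a rotation vector (axis times angle).
In Python, from cell import state, optics, manip gives the robot as it stands. The module is installed in compiled form; this text tells all that it offers.
- The arm moves only by the tool step_arm, never from a script. Its argument "increments" is a list of rows, each a list of 4 numbers: the shift along the world's x, y, z in m, then the turn about the world's z in degrees. A call has 1 to 10 rows; each row shifts and turns the commanded pose from where the row before left it; what a row does not reach is not made up. A row lasts 1/12 s, in which the tool goes at most 41.7 mm and 7.16 degrees, less where a joint would pass 70% of its speed; a pose out of reach is approached as far as the arm can. A call is refused whole if a number of a shift passes 0.0417 or a number of a turn 7.16, either way. A call with a gripper value outside its range is refused whole. "gripper" is the finger opening in m, from 0 to 0.0881, set as the call begins (left out, the last holds). The fingers move at their own pace and stop on an object; the grip force is fixed at half the most. Time passes only in rows, so rows that do not move let the fingers close. It gives the time, the measured TCP pose, the force and the opening at its end, in the units of the state.
- state(): the state, without advancing time (a new reading comes with each control period).
- optics.read_camera(name): name is "side" or "top"; returns a dict with "img" (480x640x3 uint8, blue, green, red), "depth" (480x640 float32, m along the optical axis (not along the pixel's ray), 0 where there is no reading), "fovy" (degrees; the focal length in pixels is half the picture's height over the tangent of half this angle, whatever the lens; pixels are square), "cx", "cy" (the principal point, pixels), "rvec" (rotation vector, rad) and "tvec" (3), from world to camera coordinates, as OpenCV has them. Camera axes: x right, y down, z forward; pixel columns grow to the right and rows downward; lengths in m; the calibration is good to about 2 mm. A picture is of the moment at which its call begins.
- manip.finish_job(): hands the job in, once; it reports no verdict.
The state is a dict: "clock": time; "qpos": joint angles; "qd": joint speeds; "tau": joint torques, N m; "tcp_pos": TCP position; "ee_rot": TCP orientation; "ft_force": force on the tool from outside, world axes, zero at the start; "ft_torque": the same for the moment, N m; "opening": finger opening in m.
Only numpy, scipy, OpenCV 4.12 (cv2) and the standard library are available. Lean on these libraries where they do the work, as an engineer would, in place of code of your own. Each camera call takes 0.05 s, during which the arm holds its last target. There are 200 camera calls.

## Working session

There is one attempt and no reset: what is moved stays moved. The work goes in short steps, Python scripts to look and compute and a tool call to move; the robot and the scene stay as the last step left them, time stands still between calls to the robot, and variables do not carry over. Pictures are saved under pics/ and viewed, about 8 in all and at most 12, crops included, and the job is handed in when it is done.

Besides the shell and the picture viewer there is one more tool, called after "Emit:" as name(argument=value, ...) on one line, values as JSON. step_arm: Moves the arm, as the interface text tells. Its arguments: {"type":"object","properties":{"increments":{"type":"array"},"gripper":{"type":"number"}},"required":["increments"]}

```bash
mkdir -p pics; cat > h.py <<'E'
import numpy as np, cv2
from cell import state, optics, manip
def cam(n):
    c=optics.read_camera(n); c['f']=240/np.tan(np.radians(c['fovy'])/2)
    c['R']=cv2.Rodrigues(np.array(c['rvec'],float))[0]; c['t']=np.array(c['tvec'],float).ravel(); return c
def cloud(c):
    v,u=np.mgrid[:480,:640]; d=c['depth']
    p=np.stack([(u-c['cx'])/c['f']*d,(v-c['cy'])/c['f']*d,d],-1)
    return (p-c['t'])@c['R']
def ray(c,uv,z):
    uv=np.atleast_2d(np.array(uv,float)); d=np.c_[(uv[:,0]-c['cx'])/c['f'],(uv[:,1]-c['cy'])/c['f'],np.ones(len(uv))]@c['R']
    o=-c['R'].T@c['t']; return o+d*((z-o[2])/d[:,2])[:,None]
E
python3 - <<'E'
from h import *
for n in('top','side'):
    c=cam(n); cv2.imwrite(f'pics/{n}0.png',c['img']); print(n,c['fovy'],c['cx'],c['cy'],-c['R'].T@c['t'],c['R'][2],(c['depth']>0).mean())
print(state())
E
```

```text
top 48.26915319426439 331.4339167758975 246.54149285601912 [0.30399445 0.1376555  1.22032416] [ 0.18382087  0.00813636 -0.98292609] 0.9960807291666667
side 48.97706492949749 317.1707274384928 237.21254123756037 [0.35201391 0.81857889 0.83549342] [ 0.17009148 -0.66334128 -0.72872988] 0.995927734375
{'clock': 0.1, 'qpos': array([ 1.14275845,  0.68989252, -0.19453534,  1.56622707,  0.15729665,
        0.90251457, -0.21507691]), 'qd': array([ 0.00220366, -0.00072276,  0.00031675, -0.00227066,  0.00010613,
        0.00140844,  0.00131408]), 'tau': array([-2.36914078e-03, -5.28493023e+01, -1.27093256e+00, -1.53832984e+01,
       -5.25370846e-02,  2.05944387e-03,  2.23544600e-05]), 'tcp_pos': array([ 0.27826535, -0.55912113,  0.30199873]), 'ee_rot': array([-2.6703340e+00,  1.6534997e+00,  2.2896172e-03]), 'ft_force': array([-0.35075904,  0.03219299, -0.06970824]), 'ft_torque': array([0.03134874, 0.05115741, 0.004572  ]), 'opening': 0.08761051398083079}
```

View pics/top0.png

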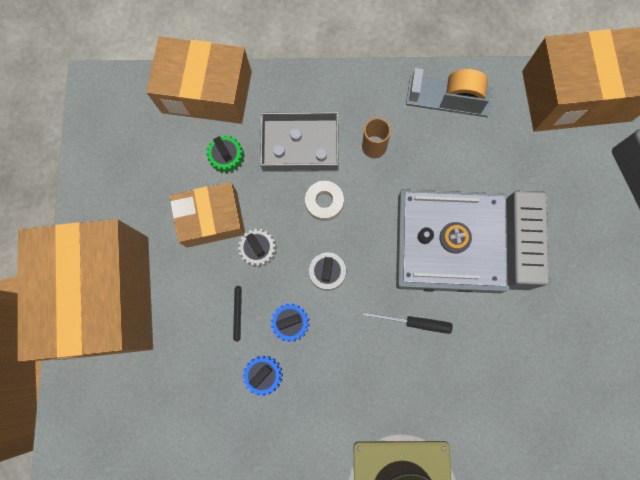

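View pics/side0.png

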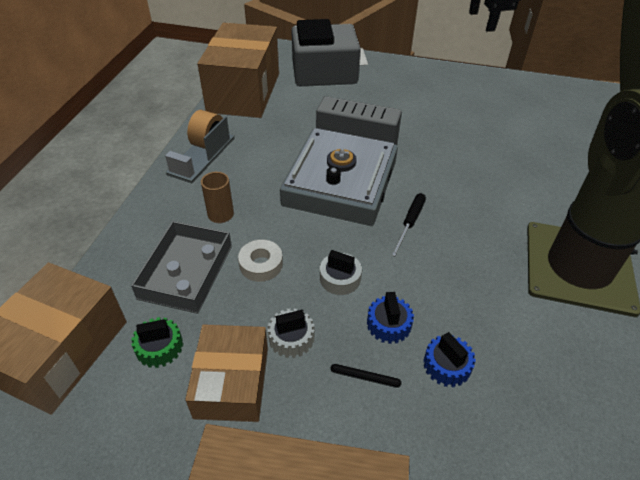

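The silver-white toothed wheel at top (257,247) / side (290,328) fits. The one at top (327,271) has a smooth rim, and the toothed ones at (290,322), (262,375) and (225,153) are blue or green. The spindle is at top (456,237). I'll confirm with an enlarged crop and measure.

```bash
python3 - <<'E'
from h import *
c=cam('top'); s=cam('side')
def crop(c,u,v,r): return cv2.resize(c['img'][v-r:v+r,u-r:u+r],(390,290 if 0 else 390),interpolation=cv2.INTER_CUBIC)
a=np.hstack([crop(c,257,247,24),crop(c,456,237,20)]);b=np.hstack([crop(s,290,328,30),crop(s,342,160,20)])
cv2.imwrite('pics/crop1.png',cv2.resize(np.vstack([a,b]),(600,600)))
for c,(u,v),(su,sv) in((c,(257,247),(456,237)),(s,(290,328),(342,160))):
    P=cloud(c); U,V=np.meshgrid(range(640),range(480))
    near=np.hypot(U-u,V-v)<30
    m=near&(P[...,2]>.064)&(P[...,2]<.078)
    pts=P[m]; print('bar n',m.sum(),pts.mean(0),pts[:,2].min(),pts[:,2].max())
    r=cv2.minAreaRect((pts[:,:2]*1000).astype(np.float32)); print('bar rect',r)
    w,vv=np.linalg.eigh(np.cov(pts[:,:2].T)); print('axis deg',np.degrees(np.arctan2(vv[1,1],vv[0,1]))%180)
    m=near&(P[...,2]>.028)&(P[...,2]<.04)
    pts=P[m]; print('rim',m.sum(),pts.mean(0),cv2.minEnclosingCircle((pts[:,:2]*1000).astype(np.float32)))
    near=np.hypot(U-su,V-sv)<22
    for lo,hi in((.078,.085),(.085,.094),(.096,.103),(.104,.112)):
        m=near&(P[...,2]>lo)&(P[...,2]<hi); q=P[m]
        if len(q): print('spin',lo,len(q),q.mean(0),cv2.minEnclosingCircle((q[:,:2]*1000).astype(np.float32)))
E
```

```text
bar n 219 [0.53147904 0.32125602 0.07149394] 0.06440724833185837 0.07654574914218004
bar rect ((538.5109252929688, 327.2961120605469), (82.8051986694336, 25.57046890258789), 43.689659118652344)
axis deg 40.92238499830407
rim 746 [0.52668956 0.31650379 0.03597242] ((536.984619140625, 324.412841796875), 54.900142669677734)
spin 0.078 284 [ 0.53426663 -0.11944685  0.08270587] ((537.3436279296875, -124.00482177734375), 38.026336669921875)
spin 0.085 345 [ 0.53381692 -0.11967726  0.089274  ] ((535.244140625, -120.80282592773438), 34.14190673828125)
spin 0.096 75 [ 0.53436216 -0.12145567  0.10010807] ((536.7225952148438, -125.23755645751953), 20.233407974243164)
spin 0.104 29 [ 0.53492777 -0.12103347  0.1073261 ] ((536.334716796875, -119.81997680664062), 12.478137016296387)
bar n 344 [0.53388459 0.32612658 0.06946632] 0.06421716771662069 0.07413990344369426
bar rect ((540.9653930664062, 332.263427734375), (90.14301300048828, 31.50947380065918), 49.92530059814453)
axis deg 45.86248941479817
rim 921 [0.52479612 0.3280165  0.03422904] ((531.0557861328125, 323.1719055175781), 48.42980194091797)
spin 0.078 216 [ 0.53379826 -0.10465426  0.08196459] ((534.0733642578125, -96.79527282714844), 56.52730941772461)
spin 0.085 231 [ 0.53573904 -0.10162146  0.08941351] ((536.0679931640625, -93.21802520751953), 55.44970703125)
spin 0.096 121 [ 0.53868756 -0.08186476  0.0984613 ] ((537.64794921875, -87.77517700195312), 49.99207305908203)
spin 0.104 9 [ 0.53690971 -0.11926271  0.10680882] ((537.5828857421875, -119.47590637207031), 5.022847652435303)
```

View pics/crop1.png

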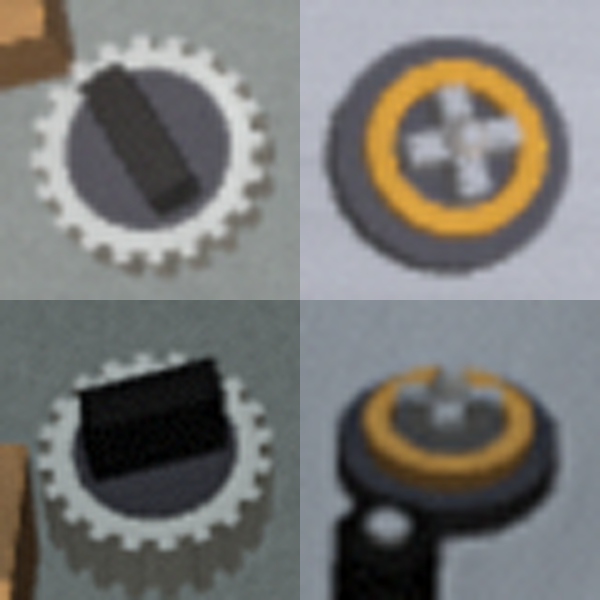

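The crop confirms it: top-left shows white rim teeth and a black bar (carton corner at upper left, along the bar direction, so the fingers across the bar are clear). Top-right shows the cross spline, rotated about 10° from the image axes, inside the orange collar.

```bash
cat >> h.py <<'E'
def circ(p):
    A=np.c_[2*p[:,:2],np.ones(len(p))]; b=(p[:,:2]**2).sum(1); s=np.linalg.lstsq(A,b,rcond=None)[0]
    return s[:2],np.sqrt(s[2]+s[:2]@s[:2])
def big(m):
    n,l,st,_=cv2.connectedComponentsWithStats(m.astype(np.uint8)); return l==1+np.argmax(st[1:,4])
def hullpts(m): return cv2.convexHull(np.argwhere(m)[:,::-1].astype(np.int32)).reshape(-1,2)
E
python3 - <<'E'
from h import *
for n,(u,v),(su,sv) in(('top',(257,247),(456,237)),('side',(290,328),(342,160))):
    c=cam(n); P=cloud(c); img=c['img'].astype(int); hsv=cv2.cvtColor(c['img'],cv2.COLOR_BGR2HSV).astype(int); g=img.mean(2)
    U,V=np.meshgrid(range(640),range(480)); near=np.hypot(U-u,V-v)<28
    # inner disc of wheel = filled non-white inside rim
    white=near&(hsv[...,2]>165)&(hsv[...,1]<40)
    m=big(near&~white&(np.hypot(U-u,V-v)<(21 if n=='top' else 26))&(g<120)&(P[...,2]>.028))
    print(n,'white',white.sum(),'disc',m.sum())
    p=ray(c,hullpts(white),.034); print(' rim fit',circ(p))
    dark=big(near&(hsv[...,2]<(75 if n=='top' else 60))&(P[...,2]>.03)); r=cv2.minAreaRect((ray(c,np.argwhere(dark)[:,::-1],.070)[:,:2]*1000).astype(np.float32)); print(' bar',dark.sum(),r)
    nr=np.hypot(U-su,V-sv)<20
    o=big(nr&(hsv[...,0]>8)&(hsv[...,0]<28)&(hsv[...,1]>110)&(hsv[...,2]>(190 if n=='top' else 130)))
    print(' collar',o.sum(),circ(ray(c,hullpts(o),.090)))
    cc,rr=circ(ray(c,hullpts(o),.090))
    q=ray(c,np.argwhere(nr)[:,::-1],.100); k=hsv[nr]; b=(k[:,1]<60)&(k[:,2]>130)&(np.hypot(*(q[:,:2]-cc).T)<.0185)
    q=q[b][:,:2]; ce=q.mean(0); z=(q-cc)@[1,1j]; ang=lambda z:np.degrees(np.angle((z**4).sum())/4)
    z2=(q-ce)@[1,1j]; print(' spline',b.sum(),ce,'ang',ang(z),ang(z2))
E
```

```text
top white 391 disc 532
 rim fit (array([0.52794552, 0.31735415]), np.float64(0.04175579617063171))
 bar 217 ((523.1839599609375, 313.7660217285156), (54.696800231933594, 19.739789962768555), 31.314319610595703)
 collar 172 (array([ 0.535987  , -0.12212441]), np.float64(0.02452058283800032))
 spline 103 [ 0.53541302 -0.12176101] ang 10.267401206362054 10.311082741016506
side white 83 disc 855
 rim fit (array([0.52944285, 0.31665814]), np.float64(0.03875889650931959))
 bar 765 ((522.4140625, 336.1029357910156), (53.84568405151367, 59.13064193725586), 26.113361358642578)
 collar 74 (array([ 0.53759699, -0.12124588]), np.float64(0.024141456474113993))
 spline 32 [ 0.53826056 -0.12925151] ang 2.5744105665315318 7.05767158054852
```

Emit:
step_arm(increments=[[0.03,0.03,0,0.5],[0.03,0.03,0,0.5],[0.03,0.03,0,0.5],[0.03,0.03,0,0.5],[0.03,0.03,0,0.5],[0.03,0.03,0,0.5],[0.03,0.03,0,0.5],[0.02,0.03,0,0.5],[0.02,0.03,0,0.5],[0,0.03,0,0.5]], gripper=0.05)

```text
clock: 1.13
tcp_pos: [0.5289, -0.2603, 0.3028]
ee_rot: [-2.741, 1.529, -0.006]
ft_force: [-0.2, 0.4, -0.2]
opening: 0.05
```

Emit:
step_arm(increments=[[0,0.04,0,0],[0,0.04,0,0],[0,0.04,0,0],[0,0.04,0,0],[0,0.04,0,0],[0,0.04,0,0],[0,0.04,0,0],[0,0.04,0,0],[0,0.04,0,0],[0,0.04,0,0]])

```text
clock: 1.97
tcp_pos: [0.5244, 0.1386, 0.3029]
ee_rot: [-2.74, 1.536, -0.0]
ft_force: [0.2, 0.3, -0.2]
opening: 0.0497
```

Emit:
step_arm(increments=[[0,0.04,-0.01,0],[0,0.04,-0.01,0],[0,0.04,-0.01,0],[0,0.04,-0.01,0],[0,0,0,0],[0,0,0,0],[0,0,0,0]])

```text
clock: 2.55
tcp_pos: [0.5248, 0.296, 0.2625]
ee_rot: [2.739, -1.535, 0.001]
ft_force: [-0.0, 0.3, 0.2]
opening: 0.0501
```

Emit:
step_arm(increments=[[0.003,0.021,-0.02,0],[0,0,-0.04,0],[0,0,-0.035,0],[0,0,0,0],[0,0,0,0]])

```text
clock: 2.97
tcp_pos: [0.5277, 0.3151, 0.167]
ee_rot: [2.735, -1.538, -0.001]
ft_force: [-0.1, 0.6, 0.8]
opening: 0.0503
```

```bash
python3 - <<'E'
from h import *
a=cam('top')['img'][180:300,190:320]; b=cam('side')['img'][230:400,210:380]
cv2.imwrite('pics/g1.png',np.hstack([cv2.resize(a,(390,360)),cv2.resize(b,(400,360))]))
print(state()['tcp_pos'])
E
```

```text
[0.52939197 0.31700378 0.16999044]
```

View pics/g1.png

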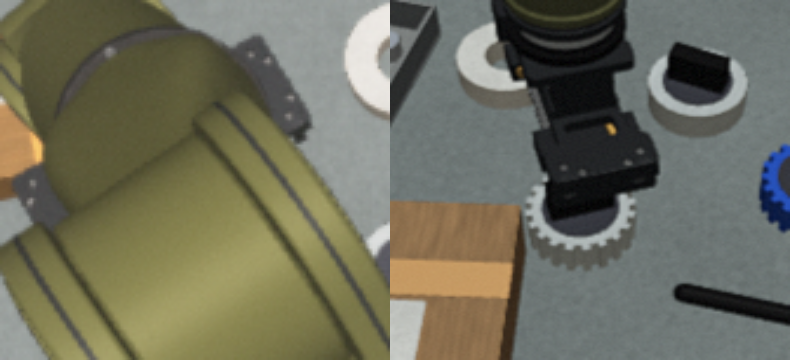

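Top (left half) is covered by the arm. Side (right half) shows the gripper centred over the toothed wheel around crop (580,205), clear of the carton. Next: descend and grip.

Emit:
step_arm(increments=[[0,0,-0.03,0],[0,0,-0.02,0],[0,0,-0.014,0],[0,0,0,0],[0,0,0,0],[0,0,0,0]])

```text
clock: 3.57
tcp_pos: [0.5289, 0.3182, 0.1056]
ee_rot: [-2.738, 1.535, -0.002]
ft_force: [0.5, 1.5, -0.7]
opening: 0.05
```

Emit:
step_arm(increments=[[0,0,0,0],[0,0,0,0],[0,0,0,0],[0,0,0,0],[0,0,0,0],[0,0,0,0],[0,0,0,0],[0,0,0,0]], gripper=0)

```text
clock: 4.23
tcp_pos: [0.5279, 0.3176, 0.104]
ee_rot: [-2.74, 1.536, -0.001]
ft_force: [-0.0, -1.2, 2.4]
opening: 0.0176
```

Emit:
step_arm(increments=[[0,0,0.02,0],[0,0,0.03,0],[0,0,0.03,0],[0,0,0.03,0],[0,0,0.03,0],[0,0,0.01,0],[0,0,0,0],[0,0,0,0]])

```text
clock: 4.9
tcp_pos: [0.5272, 0.3174, 0.2527]
ee_rot: [2.74, -1.535, -0.001]
ft_force: [-0.1, -0.3, -3.6]
opening: 0.0183
```

Emit:
step_arm(increments=[[0,-0.02,0,-2.1],[0,-0.03,0,-2.1],[0,-0.03,0,-2.1],[0,-0.03,0,-2.1],[0,-0.03,0,-2.1],[0,-0.03,0,-2.1],[0,-0.03,0,-2.1],[0,-0.03,0,-2.1],[0,-0.03,0,-2.1],[0,-0.03,0,-2.1]])

```text
clock: 5.73
tcp_pos: [0.5261, 0.0262, 0.2512]
ee_rot: [2.41, -2.009, -0.005]
ft_force: [-0.4, -0.4, -2.3]
opening: 0.0175
```

Emit:
step_arm(increments=[[0.008,-0.03,0,0],[0,-0.03,0,0],[0,-0.03,0,0],[0,-0.03,0,0],[0,-0.019,0,0],[0,-0.01,0,0],[0,0,0,0],[0,0,0,0],[0,0,0,0]])

```text
clock: 6.48
tcp_pos: [0.5356, -0.1189, 0.253]
ee_rot: [-2.417, 2.006, 0.004]
ft_force: [-0.1, 0.3, -1.6]
opening: 0.0177
```

```bash
python3 - <<'E'
from h import *
c=cam('side'); t=cam('top')
a=t['img'][170:300,390:530]; b=c['img'][60:230,260:430]
cv2.imwrite('pics/g2.png',np.hstack([cv2.resize(a,(388,360)),cv2.resize(b,(400,400))[:360]]))
for i in range(3): s=cam('side'); s=state(); print(s['tcp_pos'],np.degrees(2*np.arctan2(s['ee_rot'][1],s['ee_rot'][0]))%180,s['ft_force'])
E
```

```text
[ 0.53591632 -0.11932885  0.25360576] 100.62812058288836 [-0.34756525  0.03919753 -3.31987843]
[ 0.53593267 -0.11970375  0.25373683] 100.60247972308264 [ 0.13225961 -0.29609029 -2.128586  ]
[ 0.53591368 -0.12007078  0.25377877] 100.57174465009354 [-0.28805513 -0.06616199 -2.75308318]
```

View pics/g2.png

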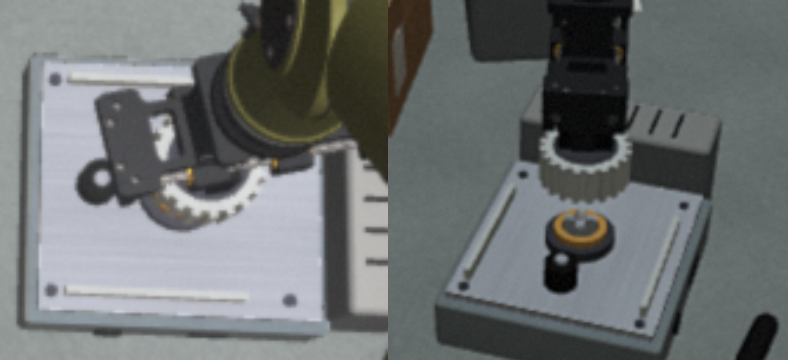

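Emit:
step_arm(increments=[[0,0,-0.015,0],[0,0,-0.015,0],[0,0,0,0],[0,0,0,0],[0,0,0,0],[0,0,0,0]])

```text
clock: 7.23
tcp_pos: [0.5363, -0.1213, 0.2246]
ee_rot: [-2.414, 2.009, -0.002]
ft_force: [-0.5, -0.3, -1.8]
opening: 0.0178
```

```bash
python3 - <<'E'
from h import *
S=[]
U,V=np.meshgrid(range(640),range(480))
for n in('side','top'):
    c=cam(n); P=cloud(c); s=state(); hsv=cv2.cvtColor(c['img'],cv2.COLOR_BGR2HSV).astype(int)
    S.append(s['tcp_pos']); zu=s['tcp_pos'][2]-.104; o=-c['R'].T@c['t']
    D=np.hypot(P[...,0]-.536,P[...,1]+.122)
    def bearing(m):
        uv=np.argwhere(m)[:,::-1]; q=ray(c,uv,0.)-o; b=np.arctan2(q[:,0],-q[:,1]) # x over -y
        return (b.min()+b.max())/2, (b.max()-b.min())/2
    W=big((D<.05)&(P[...,2]>zu-.006)&(P[...,2]<zu+.036)&(hsv[...,2]>95))
    C=big((D<.036)&(hsv[...,0]>8)&(hsv[...,0]<28)&(hsv[...,1]>90)&(P[...,2]<.1))
    for nm,m in(('wheel',W),('collar',C)):
        b,h=bearing(m); print(n,nm,m.sum(),'x at y=-.1215:',o[0]+np.tan(b)*(o[1]+.1215),'halfwidth',h*np.hypot(o[0]-.536,o[1]+.1215))
    w=c['img'].copy(); w[W]=(0,0,255); w[C]=(255,0,0)
    # white rim top: bright teeth; points on outer arc at rim top plane
    T=(D<.05)&(hsv[...,2]>185)&(hsv[...,1]<40)&(P[...,2]>zu+.028)&(P[...,2]<zu+.042)
    if T.sum()>20:
        p=ray(c,np.argwhere(T)[:,::-1],zu+.034); r=np.median(np.hypot(p[:,0]-.536,p[:,1]+.122)); print(n,'rimtop px',T.sum(),'circle',circ(p)); w[T]=(0,255,0)
    u0,v0=(260,60) if n=='side' else (390,160)
    cv2.imwrite(f'pics/w_{n}.png',cv2.resize(w[v0:v0+170,u0:u0+170],(400,400)))
a=[cv2.imread(f'pics/w_{n}.png') for n in('top','side')]; cv2.imwrite('pics/w2.png',np.hstack(a)); print(S,state()['ft_force'])
E
```

```text
side wheel 205 x at y=-.1215: 0.5363898277614725 halfwidth 0.04163743081110872
side collar 139 x at y=-.1215: 0.5383527261561856 halfwidth 0.025283191356310953Traceback (most recent call last):
  File "<stdin>", line 12, in <module>
  File "h.py", line 17, in big
    n,l,st,_=cv2.connectedComponentsWithStats(m.astype(np.uint8)); return l==1+np.argmax(st[1:,4])
                                                                               ~~~~~~~~~^^^^^^^^^^
    return _wrapfunc(a, 'argmax', axis=axis, out=out, **kwds)
    return bound(*args, **kwds)
ValueError: attempt to get argmax of an empty sequence
```

```bash
python3 - <<'E'
from h import *
from scipy.optimize import least_squares
c=cam('side'); img=c['img']; P=cloud(c); s=state(); hsv=cv2.cvtColor(img,cv2.COLOR_BGR2HSV).astype(int)
zu=s['tcp_pos'][2]-.104; o=-c['R'].T@c['t']; D=np.hypot(P[...,0]-.536,P[...,1]+.122)
print(s['tcp_pos'],'front-most depth y: wheel',)
def bearing(m):
    q=ray(c,np.argwhere(m)[:,::-1],0.)-o; b=np.arctan2(q[:,0],-q[:,1]); return o[0]+np.tan((b.min()+b.max())/2)*(o[1]+.1215),(b.max()-b.min())/2*np.hypot(o[0]-.536,o[1]+.1215)
w=img.copy()
M={'wheel':(D<.05)&(P[...,2]>zu-.006)&(P[...,2]<zu+.036)&(hsv[...,2]>95),
 'collar':(D<.036)&(hsv[...,0]>8)&(hsv[...,0]<28)&(hsv[...,1]>90)&(P[...,2]<.1),
 'collar+shoulder':(D<.045)&(((hsv[...,0]>8)&(hsv[...,0]<28)&(hsv[...,1]>90))|((hsv[...,2]<90)))&(P[...,2]<.094)&(P[...,2]>.072)&(P[...,1]<-.08)}
for (k,m),col in zip(M.items(),((0,0,255),(255,0,0),(0,255,0))):
    m=big(m); print(k,m.sum(),bearing(m)); 
    # lower outline: lowest pixel per column = front bottom edge
    z={'wheel':zu,'collar':.082,'collar+shoulder':.082-.012}[k]; R={'wheel':.042,'collar':.026,'collar+shoulder':.034}[k]
    us=np.where(m.any(0))[0][2:-2]; vs=[np.where(m[:,u])[0].max()+.5 for u in us]
    p=ray(c,np.c_[us,vs],z)[:,:2]; f=least_squares(lambda q:np.hypot(*(p-q).T)-R,[.536,-.122],loss='soft_l1',f_scale=.001)
    print('   front arc centre',f.x,'rms',np.sqrt((f.fun**2).mean()))
    ed=m&~cv2.erode(m.astype(np.uint8),np.ones((3,3))).astype(bool); w[ed]=col
a=cv2.resize(w[90:200,280:410],(780,600),interpolation=cv2.INTER_NEAREST); cv2.imwrite('pics/w3.png',a)
E
```

```text
[ 0.53606974 -0.12137146  0.22439758] front-most depth y: wheel
wheel 206 (np.float64(0.5364095606953838), np.float64(0.041656793236960976))
   front arc centre [ 0.53036329 -0.0921499 ] rms 0.011534622938509393
collar 136 (np.float64(0.5383527261561856), np.float64(0.025283191356310953))
   front arc centre [ 0.53843553 -0.12313486] rms 0.000997846020915172
collar+shoulder 365 (np.float64(0.5378696958731156), np.float64(0.032461735781629426))
   front arc centre [ 0.53295975 -0.12847816] rms 0.0038887409405226623
```

View pics/w3.png

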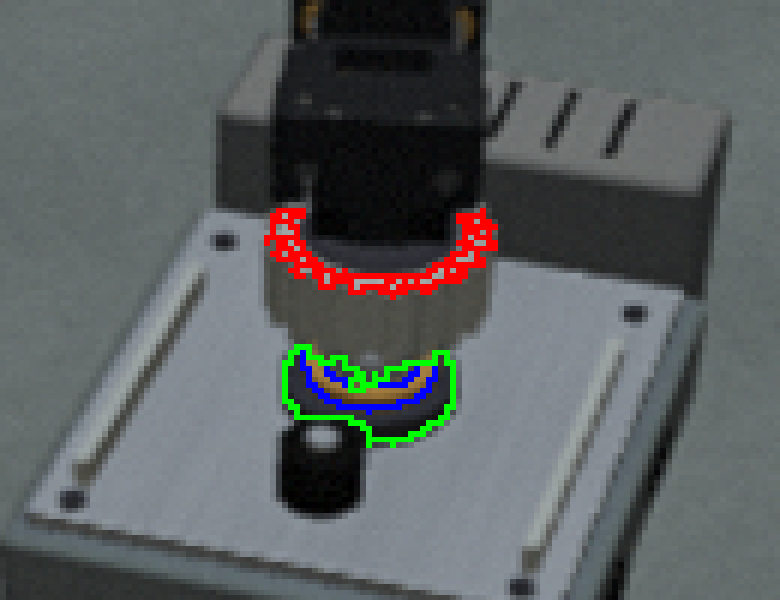

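The picture shows the rim-top outline (red, cols 265–497), the collar (blue, ~300–437) and the shoulder (green), with the wheel above the spindle. Its bearing asks for about +1.8 mm in x. I'll redo the front-arc fit at the rim-top plane for y.

```bash
python3 - <<'E'
from h import *
from scipy.optimize import least_squares
c=cam('side'); P=cloud(c); s=state(); hsv=cv2.cvtColor(c['img'],cv2.COLOR_BGR2HSV).astype(int)
zu=s['tcp_pos'][2]-.104; D=np.hypot(P[...,0]-.536,P[...,1]+.122)
m=big((D<.05)&(P[...,2]>zu-.006)&(P[...,2]<zu+.036)&(hsv[...,2]>95))
us=np.where(m.any(0))[0][3:-3]; vs=[np.where(m[:,u])[0].max()+.5 for u in us]
for R in(.0405,.042):
    p=ray(c,np.c_[us,vs],zu+.034)[:,:2]; f=least_squares(lambda q:np.hypot(*(p-q).T)-R,[.536,-.122],loss='soft_l1',f_scale=.001); print(R,f.x,np.sqrt((f.fun**2).mean()))
W=P[m]; print(W.mean(0), np.percentile(W[:,2],[5,50,95]),zu+.034, s['tcp_pos'])
E
```

```text
0.0405 [ 0.53609054 -0.12004447] 0.002158158411228544
0.042 [ 0.53651899 -0.1215825 ] 0.002209772267707525
[ 0.53274853 -0.10462644  0.15399211] [0.15103893 0.15424587 0.1559465 ] 0.15427471008276067 [ 0.53602238 -0.12135945  0.22427471]
```

Emit:
step_arm(increments=[[0.0016,-0.0005,0,-0.3],[0,0,0,0],[0,0,-0.005,0],[0,0,-0.005,0],[0,0,-0.004,0],[0,0,0,0],[0,0,0,0],[0,0,0,0]])

```text
clock: 8.1
tcp_pos: [0.5374, -0.1218, 0.2096]
ee_rot: [2.409, -2.016, -0.0]
ft_force: [0.3, -0.1, -1.9]
opening: 0.0178
```

Emit:
step_arm(increments=[[0,0,-0.002,0],[0,0,-0.002,0],[0,0,-0.002,0],[0,0,-0.002,0],[0,0,0,0],[0,0,0,0],[0,0,0,0]])

```text
clock: 8.68
tcp_pos: [0.5374, -0.1218, 0.2017]
ee_rot: [2.409, -2.016, 0.0]
ft_force: [-0.1, -0.1, -2.1]
opening: 0.0179
```

Emit:
step_arm(increments=[[0,0,-0.002,0],[0,0,-0.002,0],[0,0,-0.002,0],[0,0,0,0],[0,0,0,0],[0,0,0,0]])

```text
clock: 9.18
tcp_pos: [0.5374, -0.1218, 0.1957]
ee_rot: [2.409, -2.016, 0.0]
ft_force: [-0.5, -0.3, -2.1]
opening: 0.0181
```

Meshed with no contact force: the underside is at about 0.092, below the 0.100 spline top. Pressing down onto the collar next.

Emit:
step_arm(increments=[[0,0,-0.002,0],[0,0,-0.002,0],[0,0,-0.002,0],[0,0,0,0],[0,0,0,0],[0,0,0,0]])

```text
clock: 9.68
tcp_pos: [0.5377, -0.1218, 0.1903]
ee_rot: [-2.409, 2.016, -0.001]
ft_force: [-1.0, 0.4, 5.2]
opening: 0.0175
```

Emit:
step_arm(increments=[[0,0,-0.002,0],[0,0,-0.002,0],[0,0,0,0],[0,0,0,0],[0,0,0,0],[0,0,0,0]])

```text
clock: 10.18
tcp_pos: [0.5377, -0.1218, 0.1867]
ee_rot: [-2.409, 2.016, -0.002]
ft_force: [-1.2, 1.2, 9.2]
opening: 0.0177
```

Emit:
step_arm(increments=[[0,0,-0.002,0],[0,0,-0.001,0],[0,0,0,0],[0,0,0,0],[0,0,0,0],[0,0,0,0]])

```text
clock: 10.68
tcp_pos: [0.5376, -0.1218, 0.1858]
ee_rot: [-2.409, 2.015, -0.003]
ft_force: [-5.9, 1.8, 27.4]
opening: 0.0177
```

Emit:
step_arm(increments=[[-0.0005,0,0,0],[0,0,0,0],[0,0,0,0],[0,0,0,0],[0,0,0,0],[0,0,0,0]])

```text
clock: 11.18
tcp_pos: [0.5376, -0.1218, 0.1858]
ee_rot: [-2.408, 2.015, -0.005]
ft_force: [-5.5, 1.2, 25.9]
opening: 0.0175
```

```bash
python3 - <<'E'
from h import *
for i in range(8):
    c=cam('side'); s=state()
    if i%3==0 or i==7: print(s['clock'],s['tcp_pos'],s['ee_rot'],s['ft_force'],s['ft_torque'],s['opening'])
cv2.imwrite('pics/end.png',cv2.resize(c['img'][90:210,280:410],(650,600)))
E
```

```text
11.2333 [ 0.53756239 -0.12180427  0.18582087] [-2.40813392  2.01516696 -0.00459362] [-6.0713287   1.89283115 26.82089867] [0.38436733 1.17482945 0.03098797] 0.017892620110187336
11.3833 [ 0.53756087 -0.12178013  0.18581735] [-2.40824278  2.01503503 -0.00452787] [-4.95374923  1.41653795 25.99950696] [0.38240429 1.1735664  0.04144785] 0.018152193793723865
11.5333 [ 0.53756976 -0.12180267  0.18583865] [-2.40817628  2.0150995  -0.00460843] [-4.49941671  0.91536131 26.84020144] [0.44431314 1.11940118 0.02504934] 0.01767124492891668
11.5833 [ 0.53755321 -0.12180979  0.18582027] [-2.40824904  2.01507282 -0.00458422] [-5.25484227  2.24324377 27.59743223] [0.43564091 1.16930126 0.05325966] 0.01749074685084274
```

View pics/end.png

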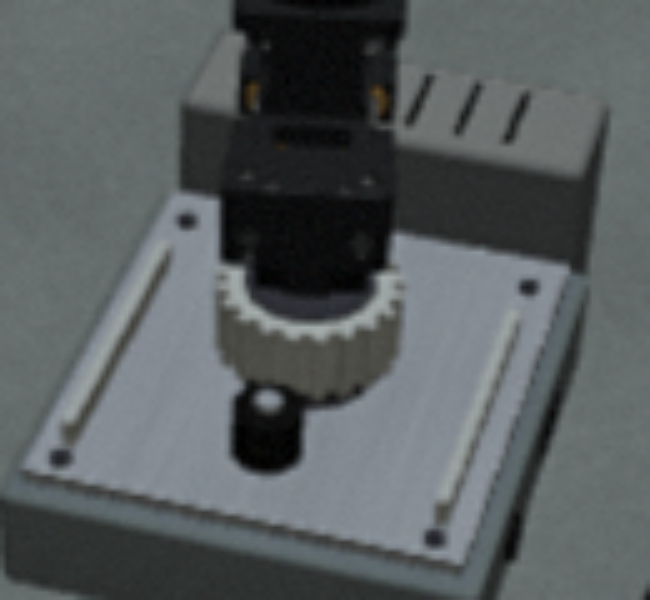

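The wheel sits down on the dark shoulder (around 325,400) with no orange collar showing. The force is steady at about 27 N and nothing is drifting, so I'm handing in.

```bash
python3 -c "
from cell import manip
print(manip.finish_job())"
```

```text
the job is handed in; nothing more can be done
None
```

The crimp wheel is on the spindle, meshed and pressed home. I handed the job in at about 11.6 s with the gripper still closed on the grip bar. The hand-in reports no verdict, so the result below rests on my own checks.

- **Pick-up:** I took the silver toothed wheel by its bar (opening about 17.7 mm on the 18 mm bar) and lifted it. I then turned it −21.3° to match the splines, and after a close side-camera look shifted it 1.6 mm in x.
- **Meshing:** it went past the spline tops with no contact force. The collar's push was then felt, about 11 N just before home.
- **Home:** the tool stopped at z = 0.1858 m, where about 0.186 m was expected. The upward force held steady at 26–27.5 N with no drift for about 0.35 s, and the last picture shows the wheel down on the shoulder with no collar visible.
- **Disagreements:** the two cameras differed by about 2 mm on the spindle's x position, within calibration. A sideways force of about 5 N and a moment of about 1.2 N m remained at the end, and a 0.5 mm easing shift did not clearly reduce them. The tool stayed within about 0.005 rad of vertical.
- **Other items:** the arm touched none of the bystanders or the smooth wheel that I could see, but I did not re-measure their positions.

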